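# Shut the kit drawer and hold its label holder pressed home behind the lip

## Robot

A 6-joint arm with a two-finger parallel gripper is mounted at the origin on a cart in front of the work surface, level with it; the furniture and walls round the work are solid. World frame = base frame: x ahead of the robot, y to its left, z up, the work surface at z = 0. Lengths are in m, angles in rad, forces in N, time in s.
With the tool pointing down it reaches from about 0.35 to 0.85 m from the base axis. Payload 8.1 kg.
Tool frame: the origin (TCP) lies at the very end of the fingers, on their centre line; the grasp point (between the pads) lies 19 mm behind it; z points along the fingers, y is the line along which they close (so a half turn about z gives the same grasp; the last joint's range is limited). The gripper opens to 93 mm and grips with 3 to 60 N. Pads are 15 mm wide; open, the fingers measure 128 mm over their backs; the gripper's body (75 mm by 188 mm) begins 65 mm behind the grasp point.
Start: joints at [1.149, 0.13, 1.488, -0, 1.523, -0.085], TCP at [0.198, 0.566, 0.219] pointing down, gripper open.
Joint ranges: [-2.96, 2.96], [-0.89, 2.26], [0.02, 2.5], [-1.34, 4.48], [0, 2.73], [-2.66, 2.66]. Speed limits (rad/s): [2.39, 2.39, 2.79, 3.14, 3.14, 3.14].

## Interface

Orientations are given as a rotation vector (axis times angle).
In Python, from plant import monitor, eyes, ticket gives the robot as it stands.
- The arm moves only by the tool arm_command, never from a script. Its argument "deltas" is a list that holds one entry, the list of rows, each a list of 6 numbers: the shift along the world's x, y, z in cm, then the turn, a rotation vector about the world's x, y, z in degrees. In form: [[[tx, ty, tz, rx, ry, rz], ...]]. A call has 1 to 12 rows; each row shifts and turns the commanded pose from where the row before left it; what a row does not reach is not made up. A row lasts 1/12 s, in which the tool goes at most 41.7 mm and 7.16 degrees, less where a joint would pass 70% of its speed; a pose out of reach is approached as far as the arm can. A call is refused whole if a number of a shift passes 4.17 or a number of a turn 7.16, either way. A call with a gripper value outside its range is refused whole. "gripper" is the opening, from -1 (shut) to 1 (fully open), set as the call begins (left out, the last holds). The fingers move at their own pace and stop on an object; "squeeze" is the grip in N (left out, the last holds). Time passes only in rows, so rows that do not move let the fingers close. It gives the time, the measured TCP pose, the force, the opening and the grip force at its end, in the units of the state.
- monitor.read_state(): the state, without advancing time (a new reading comes with each control period).
- eyes.read_camera(name): name is "scene" or "top" or "wrist"; returns the picture (420x560x3 uint8, blue, green, red); there is no depth.
- eyes.camera_model(name): a dict with "fx", "fy", "cx", "cy" (pixels), "rvec" (rotation vector, rad) and "tvec" (3), from world to camera coordinates, as OpenCV has them. Camera axes: x right, y down, z forward; pixel columns grow to the right and rows downward; lengths in m; the calibration is good to about 2 mm. The wrist camera is an equidistant fisheye: a pixel r from the principal point sees the ray r / f radians off the axis. A picture is of the moment at which its call begins: read the wrist's pose just before it. camera_model takes no time and is no camera call; for the wrist camera it gives the pose at the moment of the call.
- ticket.close_job(): hands the job in; it is judged then, once.
The state is a dict: "t": time; "q": joint angles; "dq": joint speeds; "joint_torque": joint torques, N m; "tool_pos": TCP position; "orientation": TCP orientation; "force": force on the tool from outside, world axes, zero at the start; "wrist_torque": the same for the moment, N m; "opening": finger opening in m; "gripper_force": force on a finger pad.
Only numpy, scipy, OpenCV 4.12 (cv2) and the standard library are available. Lean on these libraries where they do the work, as an engineer would, in place of code of your own. Each camera call takes 0.05 s, during which the arm holds its last target. There are 200 camera calls.

## Task

First push the open drawer of the blue kit cabinet home until it snaps in and is fully shut. Then take the red label holder out of its wooden stand, slip its thin tongue down behind the aluminium lip on the cabinet's top front edge and press it all the way down against the sprung yellow strip. Finish while still gripping the holder and keeping it pressed fully down there, with the drawer still shut and the other things on the bench undisturbed.

Things in the scene. Friction and masses are not known exactly. Their poses are not given: they have to be found in the camera images.
- cabinet: Blue one-drawer cabinet, fixed, 125 deep (x) x 150 wide (y) x 72 high. Origin on the bench under the middle of its front edge; +x from the front into the cabinet, z up. On its top front edge an upward-open aluminium label channel, 82 long along y: front lip (top 98 above bench), upstand behind it (top 102), 9 mm apart inside and flared at the top; end cheeks 76 apart inside.
- channel (a point): Middle of the channel's mouth: 9.5 mm behind the cabinet's front edge, midway between lip and upstand and between the cheeks, at the height of the lip's top (98 mm above the bench). Axes as the cabinet's.
- seat (a joint): Yellow spring strip that forms the channel's floor, in m: 0 = up (its top 14 mm below the channel point), 0.008 = pressed fully down (22 mm below). It takes about 3 N to start, 7 N at 5 mm and 10 N at 8 mm, where it stops hard; it springs back up when let go.
- kit_drawer (a joint): Opening of the grey drawer in m: 0 = shut, grows as it comes out towards the cabinet's -x, up to 0.08. It runs with under 1 N of friction; at about 10 mm it meets a sprung roller (peak about 7 N), and once pushed past 4 mm it snaps in by itself and is held shut.
- drawer_face (a point): Middle of the drawer's flat grey front, on its outer face, 45 mm above the bench; moves with the drawer (8 mm before the cabinet's front edge when shut). The front is 148 wide, from 6 to 66 mm above the bench; a steel pull 90 long sticks out 12 mm at its bottom, 8 to 16 mm above the bench.
- label_holder: Red plastic label holder, 50 g, white paper window on both faces. Upright plate: upper body 12 thick (x) x 56 wide (y), from 30 to 70 mm above the origin; below it a tongue 5 thick x 50 wide from 0 to 30 mm. Origin: middle of the tongue's lower edge, z up. Same both ways round. Starts upright in the stand, origin 6 mm above the bench.
- label_foot (a point): Middle of the tongue's lower edge (the holder's origin).
- stand: Wooden stand, fixed, 46 (x) x 76 (y) x 36 mm high, origin at the centre of its underside; an 8 mm wide slot along its y, open at the ends, holds the tongue, with the holder's upper body resting on its top at 36 mm.
- driver_yellow: Yellow screwdriver lying on the bench, bystander, 209 long.
- pencil_green: Green pencil lying on the bench, bystander, 136 long, 7 thick.
- spool_solder: Spool standing on the bench, bystander, 54 diameter x 43.
- spanner_long: Spanner lying on the bench, bystander, 198 long.

How it is judged:
By the outcome, as a careful person would: the job done as asked, in the order asked, and still so for the second after the job is handed in, while the arm keeps its last pose, push and grip.
It also fails if it takes over 58 s, if anything falls off the work surface, if the arm or the gripper's body presses on something with over 40 N, if the wrist force passes 120 N, or if a joint passes its speed limit or range.

## Working session

There is one attempt and no reset: what is moved stays moved. The work goes in short steps, Python scripts to look and compute and a tool call to move; the robot and the scene stay as the last step left them, time stands still between calls to the robot, and variables do not carry over. Pictures are saved under pics/ and viewed, at most 10 in all, crops included, and the job is handed in when it is done.

Besides the shell and the picture viewer there is one more tool, called by a JSON object that holds its "op" and its "data", one argument or row to a line. arm_command: Moves the arm, as the interface text tells. Its arguments: {"type":"object","properties":{"deltas":{"type":"array"},"gripper":{"type":"number"},"squeeze":{"type":"number"}},"required":["deltas"]}

```bash
mkdir -p pics
cat > h.py <<'E'
import numpy as np, cv2, sys
sys.path.insert(0,'.')
from plant import monitor, eyes, ticket
def cam(n):
    m=eyes.camera_model(n); R=cv2.Rodrigues(np.array(m['rvec'],float))[0]; t=np.array(m['tvec'],float).ravel()
    return m,R,t
def ray(n,u,v,M=None):
    m,R,t=M or cam(n); a=(u-m['cx'])/m['fx']; b=(v-m['cy'])/m['fy']
    if n=='wrist':
        r=np.hypot(a,b); d=np.array([a/r*np.sin(r),b/r*np.sin(r),np.cos(r)]) if r>0 else np.array([0,0,1.])
    else: d=np.array([a,b,1.])
    return -R.T@t, R.T@d
def onz(n,u,v,z,M=None):
    c,d=ray(n,u,v,M); return c+d*(z-c[2])/d[2]
def proj(n,P,M=None):
    m,R,t=M or cam(n); p=R@np.array(P,float)+t
    if n=='wrist':
        th=np.arctan2(np.hypot(p[0],p[1]),p[2]); f=th/np.hypot(p[0],p[1]); a,b=p[0]*f,p[1]*f
    else: a,b=p[0]/p[2],p[1]/p[2]
    return m['cx']+m['fx']*a, m['cy']+m['fy']*b
def tri(obs):
    A=np.zeros((3,3));B=np.zeros(3)
    for n,u,v in obs:
        c,d=ray(n,u,v); d=d/np.linalg.norm(d); Q=np.eye(3)-np.outer(d,d); A+=Q;B+=Q@c
    return np.linalg.solve(A,B)
E
python3 - <<'E'
from h import *
print(monitor.read_state())
for n in('scene','top'):
    im=eyes.read_camera(n); cv2.imwrite(f'pics/{n}0.png',im); c=cam(n); print(n,-c[1].T@c[2],c[1][2],c[0]['fx'])
E
```

```text
{'t': 0.0, 'q': array([ 1.14859595e+00,  1.31140303e-01,  1.48930417e+00,  1.76148737e-05,
        1.52297519e+00, -8.53814283e-02]), 'dq': array([ 1.00101493e-04, -9.52941253e-04,  5.73129729e-04, -2.12141379e-04,
        2.20413048e-03,  5.40704872e-06]), 'joint_torque': array([-2.39341534e-04, -5.59827948e+01, -4.91776299e+01,  7.68250669e-02,
        3.48919106e-02, -1.35626874e-04]), 'tool_pos': array([0.19801867, 0.56577589, 0.21758623]), 'orientation': array([-5.26497983e-01, -3.09667687e+00,  2.77058370e-03]), 'force': array([-0.61672389, -0.14465305, -0.79971831]), 'wrist_torque': array([0.02687845, 0.0060051 , 0.01310765]), 'gripper_force': 0.0, 'opening': 0.09281099572625869}
scene [-0.28088124 -0.69898642  0.955688  ] [ 0.5988434   0.48728116 -0.63556562] 500.6946379942713
top [ 0.40656863 -0.02219084  1.19268183] [ 0.13561831 -0.01726142 -0.99061078] 448.1266705284309
```

View pics/scene0.png

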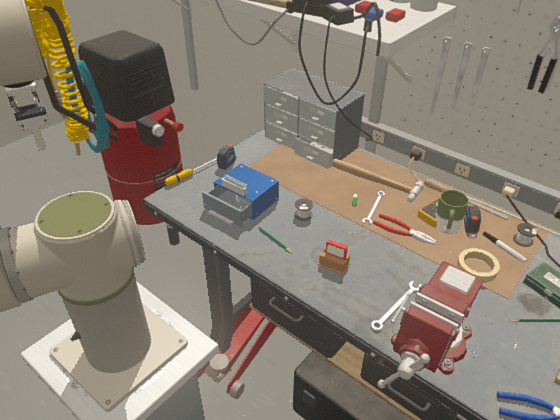

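View pics/top0.png

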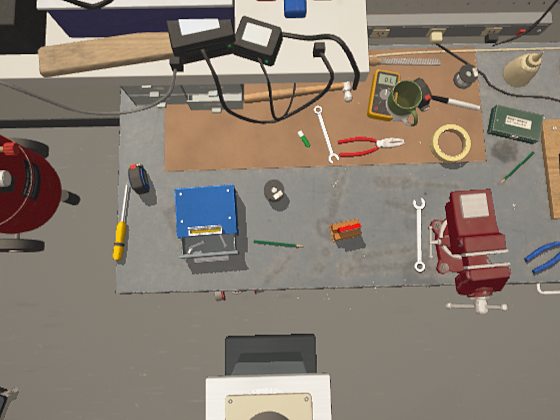

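```bash
python3 - <<'E'
import cv2,numpy as np
t=cv2.imread('pics/top0.png');s=cv2.imread('pics/scene0.png')
def c(i,u,v): return cv2.resize(i[v:v+75,u:u+100],(400,300),interpolation=cv2.INTER_CUBIC)
cv2.imwrite('pics/crop.png',np.vstack([np.hstack([c(t,160,190),c(t,300,195)]),np.hstack([c(s,190,155),c(s,290,215)])]))
E
python3 - <<'E'
from h import *
t=cv2.imread('pics/top0.png');s=cv2.imread('pics/scene0.png')
def comp(im,lo,hi,box,name):
    h=cv2.cvtColor(im,cv2.COLOR_BGR2HSV); m=cv2.inRange(h,lo,hi)
    if lo[0]<2: m|=cv2.inRange(h,(172,lo[1],lo[2]),(180,255,255))
    k=np.zeros_like(m);x0,y0,x1,y1=box;k[y0:y1,x0:x1]=m[y0:y1,x0:x1]
    cs=max(cv2.findContours(k,0,2)[0],key=cv2.contourArea); r=cv2.minAreaRect(cs); print(name,r,cv2.boxPoints(r).round(1).tolist()); return r
comp(t,(100,100,60),(125,255,255),(160,170,250,270),'cab top')
comp(t,(0,180,120),(6,255,255),(320,210,370,250),'red top')
comp(s,(0,150,90),(6,255,255),(315,235,360,275),'red scene')
comp(t,(20,120,120),(34,255,255),(170,200,250,270),'yellow top')
E
```

```text
cab top ((205.89402770996094, 210.8802947998047), (51.186058044433594, 61.1236457824707), 87.1375961303711) [[174.10000610351562, 186.8000030517578], [235.10000610351562, 183.8000030517578], [237.6999969482422, 234.89999389648438], [176.60000610351562, 238.0]]
red top ((348.4302673339844, 227.20709228515625), (4.493438720703125, 23.995885848999023), 76.60750579833984) [[336.20001220703125, 227.8000030517578], [359.6000061035156, 222.1999969482422], [360.6000061035156, 226.60000610351562], [337.29998779296875, 232.1999969482422]]
red scene ((338.45135498046875, 246.2218017578125), (24.083026885986328, 10.321297645568848), 41.423667907714844) [[326.0, 242.10000610351562], [332.79998779296875, 234.39999389648438], [350.8999938964844, 250.3000030517578], [344.1000061035156, 258.1000061035156]]
yellow top ((205.070556640625, 230.41763305664062), (2.684377908706665, 28.147615432739258), 85.60128784179688) [[190.89999389648438, 230.1999969482422], [219.0, 228.0], [219.1999969482422, 230.6999969482422], [191.10000610351562, 232.8000030517578]]
```

View pics/crop.png

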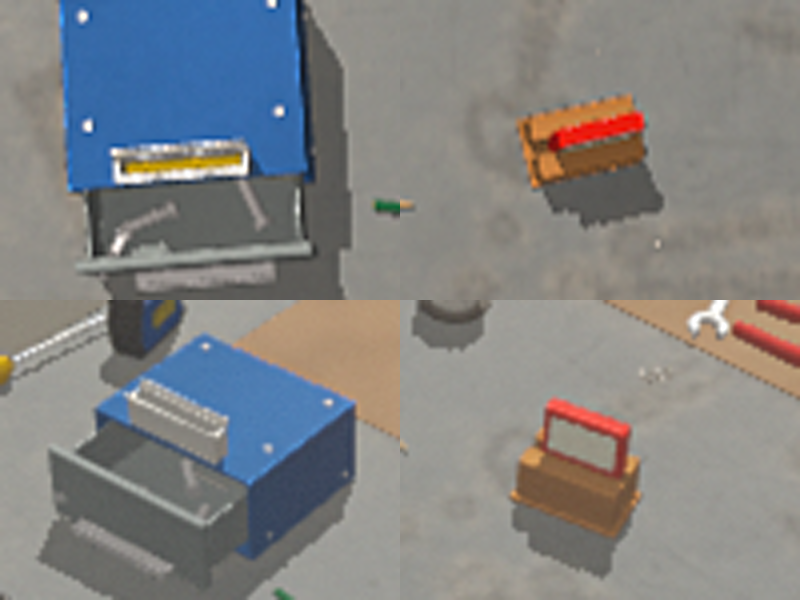

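Run:
```python
from h import *
def top(x,y,z,i='t'):
    o=(160,190) if i=='t' else (300,195); return onz('top',o[0]+(x-.0)/4-.375,o[1]+y/4-.375,z)
def sh(name,a,b):
    d=a-b; print(name,a.round(4),b.round(4),'mid',((a+b)/2).round(4),'len',np.linalg.norm(d).round(4),'yaw of y-axis',np.degrees(np.arctan2(-d[0],d[1])).round(2))
sh('cab front',top(70,189,.072),top(312,180,.072))
a,b=onz('top',174.1,186.8,.072),onz('top',235.1,183.8,.072); sh('cab back',a,b)
sh('drawer',top(78,270,.066),top(312,249,.066))
sh('chan front',top(114,180,.098),top(248,172,.098))
sh('chan back',top(112,152,.102),top(249,142,.102))
sh('yel',onz('top',190.9,231.2,.084),onz('top',219.1,229.2,.084))
sh('red',onz('top',336.7,230,.076),onz('top',360.1,224.4,.076))
sh('stand back',top(518,120,.036,'s'),top(630,97,.036,'s'))
sh('stand front',top(538,186,.036,'s'),top(648,160,.036,'s'))
def sc(x,y,o): return ('scene',o[0]+x/4-.375,o[1]+(y-300)/4-.375)
def tp(x,y,o): return ('top',o[0]+x/4-.375,o[1]+y/4-.375)
print('red L',tri([sc(546,402,(190,155)) if 0 else sc(548-400,402,(290,215)),tp(552-400,138,(300,195))]))
print('red R',tri([sc(630-400,428,(290,215)),tp(642-400,120,(300,195))]))
```

```text
cab front [0.5056 0.2175 0.072 ] [0.5078 0.0665 0.072 ] mid [0.5067 0.142  0.072 ] len 0.151 yaw of y-axis 0.81
cab back [0.6331 0.226  0.072 ] [0.6375 0.0714 0.072 ] mid [0.6353 0.1487 0.072 ] len 0.1546 yaw of y-axis 1.64
drawer [0.4554 0.2134 0.066 ] [0.465  0.0675 0.066 ] mid [0.4602 0.1404 0.066 ] len 0.1463 yaw of y-axis 3.77
chan front [0.5082 0.1852 0.098 ] [0.5112 0.1035 0.098 ] mid [0.5097 0.1443 0.098 ] len 0.0818 yaw of y-axis 2.12
chan back [0.525  0.1857 0.102 ] [0.5292 0.1023 0.102 ] mid [0.5271 0.144  0.102 ] len 0.0835 yaw of y-axis 2.9
yel [0.5179 0.181  0.084 ] [0.5212 0.1113 0.084 ] mid [0.5195 0.1461 0.084 ] len 0.0698 yaw of y-axis 2.77
red [ 0.5133 -0.182   0.076 ] [ 0.5261 -0.2414  0.076 ] mid [ 0.5197 -0.2117  0.076 ] len 0.0608 yaw of y-axis 12.11
stand back [ 0.5256 -0.4298  0.036 ] [ 0.5391 -0.5044  0.036 ] mid [ 0.5323 -0.4671  0.036 ] len 0.0758 yaw of y-axis 10.2
stand front [ 0.4823 -0.4398  0.036 ] [ 0.4975 -0.5129  0.036 ] mid [ 0.4899 -0.4764  0.036 ] len 0.0747 yaw of y-axis 11.77
red L [ 0.51682084 -0.18602577  0.07293082]
red R [ 0.52642874 -0.24243885  0.07775435]
```

{"op": "arm_command", "data": {
  "deltas": [
    [[1.75,-3.5,0,0,0,-5.7],[1.75,-3.5,0,0,0,-5.7],[1.75,-3.5,0,0,0,-5.7],[1.75,-3.5,0,0,0,-5.7],[1.75,-3.5,0,0,0,-5.7],[1.75,-3.5,0,0,0,-5.7],[1.75,-3.5,0,0,0,-5.7],[1.75,-3.5,0,0,0,-5.7],[1.75,-3.5,0,0,0,-5.7],[1.75,-3.5,0,0,0,-5.7],[1.75,-3.5,0,0,0,-5.7],[1.75,-3.5,0,0,0,-5.7]]
  ],
  "gripper": -1
}}

```text
t: 1.1
tool_pos: [0.4085, 0.1444, 0.2185]
orientation: [-2.182, -2.26, -0.0]
force: [0.2, 0.6, 0.4]
opening: 0.0178
gripper_force: 0.0
```

```bash
cat > st.py <<'E'
from h import *
s=monitor.read_state(); R=cv2.Rodrigues(s['orientation'])[0]
print('t',s['t'],'pos',s['tool_pos'].round(4),'zax',R[:,2].round(4),'yaw of y',np.degrees(np.arctan2(-R[0,1],R[1,1])).round(2),'F',s['force'].round(1),'T',s['wrist_torque'].round(2),'open',round(s['opening'],4),'g',s['gripper_force'])
E
python3 st.py
python3 - <<'E'
from h import *
im=eyes.read_camera('wrist'); cv2.imwrite('pics/w0.png',im); c=cam('wrist'); print(c[0]); import pickle; pickle.dump(c,open('w0.pkl','wb'))
E
```

```text
t 1.1 pos [0.4085 0.1444 0.2185] zax [ 0.e+00  1.e-04 -1.e+00] yaw of y -87.97 F [0.2 0.6 0.4] T [-0.08  0.    0.02] open 0.0178 g 0.0
{'fx': 325.19226210127806, 'fy': 325.19226210127806, 'cx': 281.9726605892745, 'cy': 212.06360894831883, 'rvec': array([-2.86338512, -0.0330985 , -0.00701536]), 'tvec': array([-0.41447113,  0.09223605,  0.42589518])}
```

View pics/w0.png

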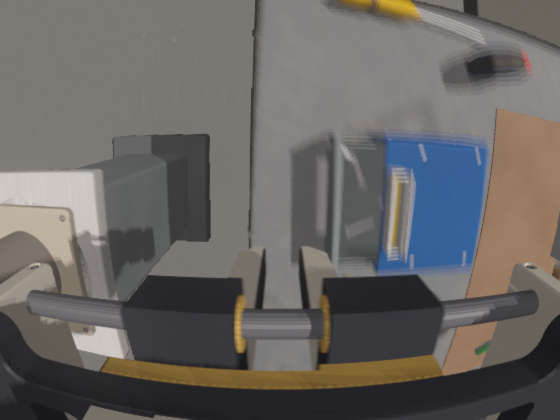

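{"op": "arm_command", "data": {
  "deltas": [
    [[0,0,-3.5,0,0,0],[0,0,-3.5,0,0,0],[0,0,-3.5,0,0,0],[0,0,-3.5,0,0,0],[0,0,-3.5,0,0,0],[0,0,0,0,0,0],[0,0,0,0,0,0]]
  ]
}}

```text
t: 1.73
tool_pos: [0.4059, 0.1459, 0.042]
orientation: [-2.174, -2.264, 0.007]
force: [0.7, 0.3, 0.8]
opening: 0.0002
gripper_force: 0.0
```

{"op": "arm_command", "data": {
  "deltas": [
    [[0.8,0,0,0,0,0],[0.8,0,0,0,0,0],[0.8,0,0,0,0,0],[0.8,0,0,0,0,0],[0.8,0,0,0,0,0],[0,0,0,0,0,0]]
  ]
}}

```text
t: 2.23
tool_pos: [0.4506, 0.1464, 0.0447]
orientation: [2.176, 2.264, 0.003]
force: [-0.2, -0.3, 0.3]
opening: 0.0002
gripper_force: 0.0
```

{"op": "arm_command", "data": {
  "deltas": [
    [[0.6,0,0,0,0,0],[0.6,0,0,0,0,0],[0.5,0,0,0,0,0],[0.4,0,0,0,0,0],[0,0,0,0,0,0]]
  ]
}}

```text
t: 2.65
tool_pos: [0.4701, 0.1463, 0.0437]
orientation: [2.176, 2.265, 0.001]
force: [-0.2, -0.5, 0.1]
opening: 0.0005
gripper_force: 0.0
```

{"op": "arm_command", "data": {
  "deltas": [
    [[0.3,0,0,0,0,0],[0.3,0,0,0,0,0],[0.2,0,0,0,0,0],[0,0,0,0,0,0]]
  ]
}}

```text
t: 2.98
tool_pos: [0.4767, 0.1464, 0.0435]
orientation: [-2.175, -2.265, 0.002]
force: [-3.9, 0.4, 2.4]
opening: 0.0007
gripper_force: 1.9
```

{"op": "arm_command", "data": {
  "deltas": [
    [[0.3,0,0,0,0,0],[0.3,0,0,0,0,0],[0,0,0,0,0,0],[0,0,0,0,0,0]]
  ]
}}

```text
t: 3.32
tool_pos: [0.4838, 0.1462, 0.0438]
orientation: [2.176, 2.265, 0.001]
force: [0.0, 0.6, 0.0]
opening: 0.0006
gripper_force: 0.0
```

{"op": "arm_command", "data": {
  "deltas": [
    [[0.2,0,0,0,0,0],[0.2,0,0,0,0,0],[0,0,0,0,0,0]]
  ]
}}

```text
t: 3.57
tool_pos: [0.4865, 0.1462, 0.0436]
orientation: [-2.175, -2.265, 0.003]
force: [-5.0, -0.2, 4.6]
opening: 0.0004
gripper_force: 3.0
```

{"op": "arm_command", "data": {
  "deltas": [
    [[0.2,0,0,0,0,0],[0.1,0,0,0,0,0],[0,0,0,0,0,0]]
  ]
}}

```text
t: 3.82
tool_pos: [0.4867, 0.1462, 0.0435]
orientation: [-2.172, -2.262, 0.01]
force: [-22.3, -1.1, 19.4]
opening: 0.0006
gripper_force: 11.7
```

{"op": "arm_command", "data": {
  "deltas": [
    [[-1.5,0,0,0,0,0],[-2.5,0,0,0,0,0],[-1,0,3.5,0,0,0],[0,0,3.8,0,0,0],[0,0,3.8,0,0,0],[0,0,3.5,0,0,0],[0,0,3.0,0,0,0],[0,0,0,0,0,0],[0,0,0,0,0,0]]
  ],
  "gripper": 1
}}

```text
t: 4.57
tool_pos: [0.442, 0.1466, 0.2222]
orientation: [2.174, 2.263, 0.007]
force: [-0.7, -0.4, 0.1]
opening: 0.0561
gripper_force: 0.0
```

```bash
python3 st.py
python3 - <<'E'
from h import *
import pickle
c=cam('wrist');im=eyes.read_camera('wrist'); cv2.imwrite('pics/w1.png',im);  pickle.dump(c,open('w1.pkl','wb'))
t=eyes.read_camera('top');cv2.imwrite('pics/top1.png',t)
def p(v):return [round(float(x),1) for x in proj('wrist',v,c)]
print(p((.518,.144,.098)), p((.508,.143,.072)))
A=im[60:300,290:530]; B=t[185:265,160:250]
cv2.imwrite('pics/v1.png',np.hstack([cv2.resize(A,(420,420),interpolation=2),cv2.resize(B,(378,336),interpolation=2).copy() if 0 else cv2.copyMakeBorder(cv2.resize(B,(378,336),interpolation=2),0,84,0,0,0)]))
E
```

```text
t 4.5667 pos [0.442  0.1466 0.2222] zax [ 0.0053  0.001  -1.    ] yaw of y -87.7 F [-0.7 -0.4  0.1] T [-0.08  0.08 -0.02] open 0.0561 g 0.0
[361.4, 211.9] [345.9, 205.7]
```

View pics/v1.png

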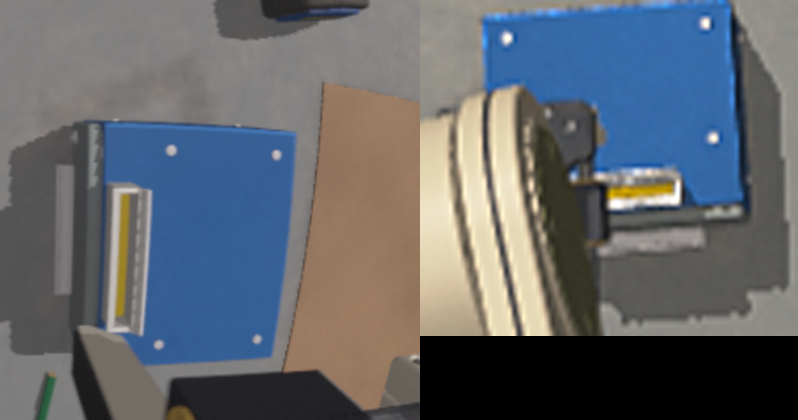

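Run:
```python
from h import *
import pickle
c=pickle.load(open('w1.pkl','rb'))
def w(x,y,z): return onz('wrist',290+(x+.5)/1.75-.5,60+(y+.5)/1.75-.5,z,c)
def sh(name,a,b):
    d=a-b; print(name,a.round(4),b.round(4),'mid',((a+b)/2).round(4),'len',np.linalg.norm(d).round(4),'yaw',np.degrees(np.arctan2(-d[0],d[1])).round(2))
sh('lip',w(108,186,.098),w(105,330,.098))
sh('upst',w(152,191,.102),w(143,334,.102))
sh('yel mid',w(126,193,.084),w(119,318,.084))
sh('back',w(296,133,.072),w(274,357,.072))
a,b=w(103,122,.072),w(296,133,.072); d=b-a; print('left edge',a,b,np.degrees(np.arctan2(d[1],d[0])))
# colour-mask rows
im=cv2.imread('pics/w1.png');h=cv2.cvtColor(im,cv2.COLOR_BGR2HSV)
m=cv2.inRange(h,(20,120,80),(34,255,255));k=np.zeros_like(m);k[150:260,340:375]=m[150:260,340:375]
cs=max(cv2.findContours(k,0,2)[0],key=cv2.contourArea);r=cv2.boxPoints(cv2.minAreaRect(cs));print(r)
print([onz('wrist',*q,.084,c).round(4) for q in r])
m=cv2.inRange(h,(100,100,50),(125,255,255));k=np.zeros_like(m);k[110:280,330:480]=m[110:280,330:480]
for v in(150,180,220,240):
    x=np.flatnonzero(k[v]);x=x.max()+.5;print('blue back edge',onz('wrist',x,v,.072,c).round(4))
for n in [0]:
    for v in (175,190,205,220,235): print(v,cv2.cvtColor(im,6)[v,335:382].tolist())
```

```text
lip [0.5044 0.1871 0.098 ] [0.5105 0.1066 0.098 ] mid [0.5075 0.1469 0.098 ] len 0.0806 yaw 4.32
upst [0.5275 0.1864 0.102 ] [0.5319 0.1062 0.102 ] mid [0.5297 0.1463 0.102 ] len 0.0803 yaw 3.07
yel mid [0.5182 0.1821 0.084 ] [0.5216 0.1088 0.084 ] mid [0.5199 0.1454 0.084 ] len 0.0734 yaw 2.68
back [0.6296 0.226  0.072 ] [0.6397 0.0778 0.072 ] mid [0.6346 0.1519 0.072 ] len 0.1486 yaw 3.89
left edge [0.50493849 0.22007497 0.072     ] [0.62956455 0.22601205 0.072     ] 2.7274623414237706
[[355.70807 239.93648]
 [359.1078  170.80861]
 [363.86676 171.04265]
 [360.46704 240.17052]]
[array([0.5192, 0.1105, 0.084 ]), array([0.5156, 0.1812, 0.084 ]), array([0.5204, 0.1813, 0.084 ]), array([0.5243, 0.1103, 0.084 ])]
blue back edge [0.6295 0.2104 0.072 ]
blue back edge [0.6315 0.1775 0.072 ]
blue back edge [0.6345 0.1318 0.072 ]
blue back edge [0.6355 0.1078 0.072 ]
175 [65, 64, 65, 65, 71, 81, 86, 88, 87, 86, 83, 79, 75, 64, 60, 73, 90, 94, 102, 145, 185, 193, 186, 168, 139, 129, 128, 127, 119, 105, 97, 97, 96, 107, 144, 143, 123, 123, 131, 160, 176, 142, 99, 89, 88, 88, 89]
190 [64, 63, 65, 65, 72, 82, 85, 85, 85, 85, 81, 78, 72, 61, 64, 80, 90, 97, 126, 170, 191, 188, 176, 150, 131, 128, 127, 123, 109, 98, 97, 97, 102, 128, 138, 123, 120, 122, 142, 177, 162, 107, 89, 88, 88, 88, 88]
205 [63, 63, 64, 66, 77, 85, 88, 87, 86, 85, 82, 78, 67, 62, 72, 87, 95, 110, 151, 181, 188, 185, 163, 135, 128, 128, 126, 115, 98, 96, 97, 100, 126, 145, 132, 121, 123, 137, 178, 170, 112, 90, 89, 89, 89, 89, 89]
220 [64, 62, 64, 70, 80, 85, 85, 85, 84, 81, 77, 69, 60, 67, 84, 93, 102, 136, 173, 188, 187, 169, 138, 128, 128, 127, 118, 101, 96, 96, 97, 109, 124, 122, 118, 120, 134, 174, 168, 110, 89, 87, 88, 89, 89, 89, 89]
235 [63, 63, 67, 77, 83, 86, 85, 84, 83, 79, 72, 64, 64, 81, 91, 98, 126, 169, 186, 186, 172, 141, 129, 128, 126, 119, 102, 95, 95, 97, 121, 142, 132, 121, 122, 136, 174, 163, 108, 89, 88, 88, 88, 89, 88, 88, 89]
```

{"op": "arm_command", "data": {
  "deltas": [
    [[0.65,-3,-0.5,0,0,0.8],[0.65,-3,-0.5,0,0,0.8],[0.65,-3,-0.5,0,0,0.8],[0.65,-3,-0.5,0,0,0.8],[0.65,-3,-0.5,0,0,0.8],[0.65,-3,-0.5,0,0,0.8],[0.65,-3,-0.5,0,0,0.8],[0.65,-3,-0.5,0,0,0.8],[0.65,-3,-0.5,0,0,0.8],[0.65,-3,-0.5,0,0,0.8],[0.65,-3,-0.5,0,0,0.8],[0.65,-3,-0.5,0,0,0.8]]
  ],
  "gripper": 1
}}

```text
t: 5.67
tool_pos: [0.5169, -0.2146, 0.1567]
orientation: [-1.976, -2.437, 0.001]
force: [0.5, 0.1, -0.6]
opening: 0.093
gripper_force: 0.0
```

{"op": "arm_command", "data": {
  "deltas": [
    [[0,0,0,0,0,0],[0,0,0,0,0,0],[0,0,0,0,0,0]]
  ]
}}

```text
t: 5.92
tool_pos: [0.5171, -0.2129, 0.1577]
orientation: [-1.978, -2.436, 0.001]
force: [-0.1, -0.2, -0.3]
opening: 0.0931
gripper_force: 0.0
```

```bash
python3 st.py
python3 - <<'E'
from h import *
import pickle
c=cam('wrist');im=eyes.read_camera('wrist'); cv2.imwrite('pics/w2.png',im);  pickle.dump(c,open('w2.pkl','wb'))
print('cam',-c[1].T@c[2])
h=cv2.cvtColor(im,cv2.COLOR_BGR2HSV); m=cv2.inRange(h,(0,150,80),(7,255,255))|cv2.inRange(h,(172,150,80),(180,255,255))
for k in cv2.findContours(m,0,2)[0]:
    if cv2.contourArea(k)>30:
        r=cv2.minAreaRect(k);print(r,[onz('wrist',*q,.076,c).round(4) for q in cv2.boxPoints(r)])
print(proj('wrist',(.5205,-.213,.076),c))
E
```

```text
t 5.9167 pos [ 0.5171 -0.2129  0.1577] zax [-0.003  0.002 -1.   ] yaw of y -78.14 F [-0.1 -0.2 -0.3] T [-0.1   0.02  0.03] open 0.0931 g 0.0
cam [ 0.50185023 -0.13880425  0.32463028]
((189.08489990234375, 368.45281982421875), (45.19162368774414, 7.1427483558654785), 15.945395469665527) [array([ 0.4303, -0.3975,  0.076 ]), array([ 0.4324, -0.3862,  0.076 ]), array([ 0.4796, -0.3892,  0.076 ]), array([ 0.4784, -0.4004,  0.076 ])]
((483.66986083984375, 252.59432983398438), (7.801548004150391, 34.70767593383789), 10.619654655456543) [array([ 0.7118, -0.2238,  0.076 ]), array([ 0.7039, -0.1896,  0.076 ]), array([ 0.714 , -0.1892,  0.076 ]), array([ 0.7224, -0.2239,  0.076 ])]
((457.2779541015625, 252.43270874023438), (8.555217742919922, 41.09404754638672), 16.8583984375) [array([ 0.6779, -0.2306,  0.076 ]), array([ 0.6752, -0.1916,  0.076 ]), array([ 0.6853, -0.1922,  0.076 ]), array([ 0.6883, -0.2318,  0.076 ])]
((287.3394470214844, 216.56454467773438), (14.246321678161621, 75.13969421386719), 1.301952600479126) [array([ 0.5208, -0.2424,  0.076 ]), array([ 0.5094, -0.1807,  0.076 ]), array([ 0.5202, -0.1787,  0.076 ]), array([ 0.5325, -0.2402,  0.076 ])]
(np.float64(286.39460454988586), np.float64(220.72791168057478))
```

View pics/w2.png

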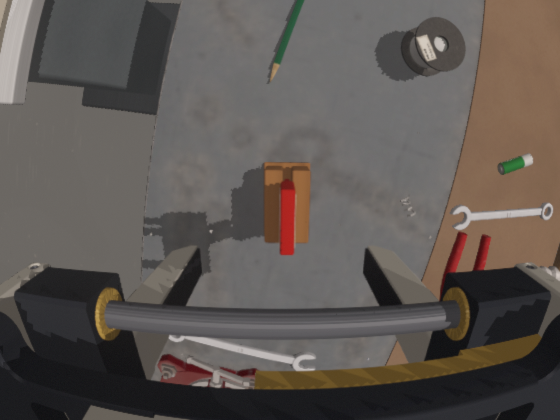

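{"op": "arm_command", "data": {
  "deltas": [
    [[0.4,-0.1,-1,0,0,-0.7],[0,0,-2.5,0,0,0],[0,0,-3,0,0,0],[0,0,-2.5,0,0,0],[0,0,-1.5,0,0,0],[0,0,-0.8,0,0,0],[0,0,0,0,0,0],[0,0,0,0,0,0]]
  ]
}}

```text
t: 6.63
tool_pos: [0.5225, -0.2142, 0.0468]
orientation: [-1.993, -2.428, -0.0]
force: [-0.5, -0.6, 0.6]
opening: 0.093
gripper_force: 0.0
```

```bash
python3 st.py
```

```text
t 6.6333 pos [ 0.5225 -0.2142  0.0468] zax [-0.  0. -1.] yaw of y -78.77 F [-0.5 -0.6  0.6] T [-0.03  0.03  0.01] open 0.093 g 0.0
```

{"op": "arm_command", "data": {
  "deltas": [
    [[0,0,-0.3,0,0,0],[0,0,0,0,0,0],[0,0,0,0,0,0],[0,0,0,0,0,0],[0,0,0,0,0,0],[0,0,0,0,0,0],[0,0,0,0,0,0],[0,0,0,0,0,0],[0,0,0,0,0,0],[0,0,0,0,0,0],[0,0,0,0,0,0],[0,0,0,0,0,0]]
  ],
  "gripper": -1,
  "squeeze": 35
}}

```text
t: 7.63
tool_pos: [0.5222, -0.2147, 0.0436]
orientation: [-1.994, -2.428, 0.0]
force: [0.2, 0.7, -0.4]
opening: 0.0176
gripper_force: 0.0
```

{"op": "arm_command", "data": {
  "deltas": [
    [[0,0,0,0,0,0],[0,0,0,0,0,0],[0,0,0,0,0,0]]
  ]
}}

```text
t: 7.88
tool_pos: [0.5222, -0.2147, 0.0436]
orientation: [-1.994, -2.428, 0.0]
force: [0.2, 0.9, 0.9]
opening: 0.0118
gripper_force: 35.0
```

```bash
python3 st.py
```

```text
t 7.8833 pos [ 0.5222 -0.2147  0.0436] zax [-0.  0. -1.] yaw of y -78.8 F [0.2 0.9 0.9] T [-0.07  0.06 -0.06] open 0.0118 g 34.99996483325958
```

{"op": "arm_command", "data": {
  "deltas": [
    [[0,0,1,0,0,0],[0,0,2,0,0,0],[0,0,3,0,0,0],[0,0,3.5,0,0,0],[0,0,3,0,0,0],[0,1,0,0,0,0],[0,2,0,0,0,-1],[0,3,0,0,0,-1],[0,3,0,0,0,-1],[0,3,0,0,0,-1],[0,3,0,0,0,-1],[0,3,0,0,0,-1]]
  ]
}}

```text
t: 8.88
tool_pos: [0.522, -0.0332, 0.169]
orientation: [2.119, 2.319, 0.0]
force: [0.1, -0.8, 0.0]
opening: 0.0121
gripper_force: 35.0
```

{"op": "arm_command", "data": {
  "deltas": [
    [[0,3,0,0,0,-1],[0,3,0,0,0,-1],[0,3,0,0,0,0],[0,3,0,0,0,0],[0,3,0,0,0,0],[0,2,0,0,0,0],[-0.4,1,0,0,0,0],[0,0,0,0,0,0],[0,0,0,0,0,0],[0,0,0,0,0,0]]
  ]
}}

```text
t: 9.72
tool_pos: [0.5183, 0.1442, 0.1687]
orientation: [2.159, 2.282, -0.001]
force: [-0.2, -0.1, -1.1]
opening: 0.0118
gripper_force: 35.0
```

```bash
python3 st.py
python3 - <<'E'
from h import *
import pickle
c=cam('wrist');im=eyes.read_camera('wrist'); cv2.imwrite('pics/w3.png',im);  pickle.dump(c,open('w3.pkl','wb'))
t=eyes.read_camera('scene');cv2.imwrite('pics/sc3.png',t)
A=cv2.resize(im[140:290,200:350],(450,450),interpolation=2); B=cv2.resize(t[140:240,190:290],(350,350),interpolation=2)
cv2.imwrite('pics/v3.png',np.hstack([A,cv2.copyMakeBorder(B,0,100,0,0,0)]))
E
```

```text
t 9.7167 pos [0.5183 0.1442 0.1687] zax [ 0.e+00 -6.e-04 -1.e+00] yaw of y -86.83 F [-0.2 -0.1 -1.1] T [-0.1  0.1 -0. ] open 0.0118 g 34.999812841415405
```

View pics/v3.png

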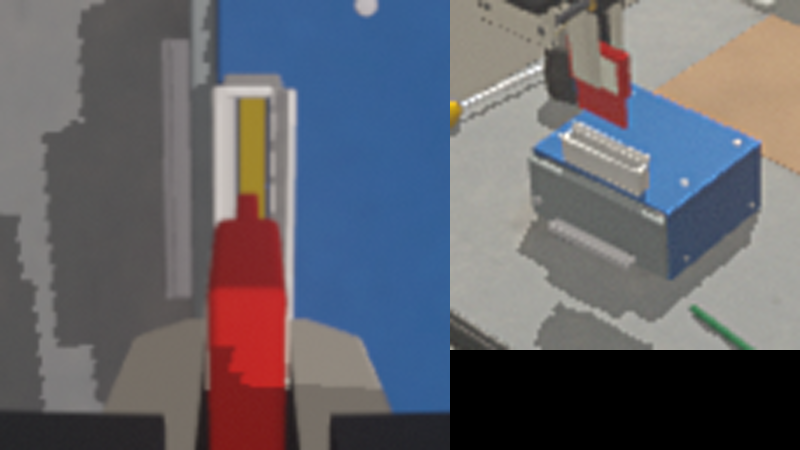

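Run:
```python
from h import *
import pickle
c=pickle.load(open('w3.pkl','rb'))
def w(x,y,z): return onz('wrist',200+(x+.5)/3-.5,140+(y+.5)/3-.5,z,c).round(4)
print('cam',-c[1].T@c[2])
for x in(237,257):print('tongue',w(x,197,.131))
for x,y in((208,330),(285,330)):print('body',w(x,y,.20))
for x,z in((214,.098),(238,.084),(266,.084),(297,.102)):print('ch',x,w(x,150,z))
im=cv2.imread('pics/w3.png')
for v in(178,186,194,207):print(v,im[v,266:302].tolist() if v==207 else cv2.cvtColor(im,6)[v,266:302].tolist())
print('cheek',w(240,97,.098),w(225,75,.102))
```

```text
cam [0.51380644 0.22024683 0.335395  ]
tongue [0.5146 0.1671 0.131 ]
tongue [0.519  0.1674 0.131 ]
body [0.5111 0.1643 0.2   ]
body [0.5226 0.1649 0.2   ]
ch 214 [0.5084 0.1703 0.098 ]
ch 238 [0.5144 0.1677 0.084 ]
ch 266 [0.5218 0.1681 0.084 ]
ch 297 [0.5288 0.1723 0.102 ]
178 [90, 90, 90, 91, 106, 153, 190, 199, 194, 191, 188, 177, 141, 103, 121, 131, 132, 132, 131, 132, 131, 126, 103, 95, 143, 154, 135, 125, 127, 138, 189, 204, 167, 106, 91, 91]
186 [91, 90, 90, 91, 106, 152, 191, 199, 194, 191, 187, 178, 142, 103, 121, 131, 132, 131, 131, 131, 132, 125, 102, 93, 132, 136, 123, 122, 124, 138, 183, 190, 150, 103, 93, 91]
194 [90, 88, 89, 90, 103, 149, 190, 200, 194, 191, 187, 179, 143, 104, 122, 131, 132, 131, 131, 131, 131, 124, 104, 96, 148, 152, 126, 125, 128, 141, 184, 189, 148, 101, 93, 92]
207 [[89, 88, 88], [89, 88, 87], [89, 88, 87], [88, 88, 87], [96, 95, 97], [143, 145, 150], [187, 190, 196], [196, 199, 205], [189, 193, 199], [186, 190, 196], [184, 187, 193], [175, 178, 185], [135, 138, 154], [62, 63, 120], [39, 39, 121], [40, 38, 126], [42, 40, 130], [40, 38, 132], [42, 40, 137], [41, 57, 144], [44, 108, 153], [49, 124, 149], [78, 100, 114], [104, 97, 98], [149, 151, 156], [151, 154, 159], [124, 126, 131], [121, 122, 128], [125, 127, 132], [150, 152, 158], [185, 186, 192], [183, 177, 178], [160, 129, 113], [150, 99, 66], [150, 97, 60], [151, 97, 60]]
cheek [0.5142 0.184  0.098 ] [0.5103 0.1897 0.102 ]
```

{"op": "arm_command", "data": {
  "deltas": [
    [[0.1,0.1,-0.5,0,0,0],[0,0,-1,0,0,0],[0,0,-1,0,0,0],[0,0,-0.5,0,0,0],[0,0,-0.2,0,0,0],[0,0,0,0,0,0],[0,0,0,0,0,0]]
  ]
}}

```text
t: 10.4
tool_pos: [0.5192, 0.1463, 0.1364]
orientation: [-2.158, -2.283, 0.001]
force: [-0.3, -0.2, 0.3]
opening: 0.0117
gripper_force: 35.0
```

{"op": "arm_command", "data": {
  "deltas": [
    [[0,0,-0.2,0,0,0],[0,0,-0.2,0,0,0],[0,0,-0.2,0,0,0],[0,0,-0.2,0,0,0],[0,0,0,0,0,0],[0,0,0,0,0,0]]
  ]
}}

```text
t: 10.9
tool_pos: [0.5191, 0.1463, 0.1285]
orientation: [-2.158, -2.283, 0.0]
force: [0.4, -0.1, -0.1]
opening: 0.0118
gripper_force: 35.0
```

```bash
python3 st.py
```

```text
t 10.9 pos [0.5191 0.1463 0.1285] zax [-4.e-04 -1.e-04 -1.e+00] yaw of y -86.8 F [ 0.4 -0.1 -0.1] T [-0.07  0.06  0.03] open 0.0118 g 34.99988257884979
```

{"op": "arm_command", "data": {
  "deltas": [
    [[0,0,-0.2,0,0,0],[0,0,-0.2,0,0,0],[0,0,-0.2,0,0,0],[0,0,-0.1,0,0,0],[0,0,0,0,0,0],[0,0,0,0,0,0]]
  ],
  "squeeze": 50
}}

```text
t: 11.4
tool_pos: [0.5193, 0.1463, 0.1217]
orientation: [-2.158, -2.283, 0.0]
force: [0.0, -0.5, -0.4]
opening: 0.0115
gripper_force: 50.0
```

{"op": "arm_command", "data": {
  "deltas": [
    [[0,0,-0.2,0,0,0],[0,0,-0.2,0,0,0],[0,0,0,0,0,0],[0,0,0,0,0,0]]
  ]
}}

```text
t: 11.73
tool_pos: [0.5195, 0.1463, 0.118]
orientation: [2.158, 2.282, 0.001]
force: [-2.5, -0.8, 5.6]
opening: 0.0118
gripper_force: 50.0
```

{"op": "arm_command", "data": {
  "deltas": [
    [[0,0,-0.2,0,0,0],[0,0,-0.1,0,0,0],[0,0,0,0,0,0],[0,0,0,0,0,0]]
  ]
}}

```text
t: 12.07
tool_pos: [0.5195, 0.1464, 0.1154]
orientation: [2.158, 2.282, 0.001]
force: [-2.9, -1.2, 8.1]
opening: 0.0119
gripper_force: 50.0
```

```bash
python3 st.py
```

```text
t 12.0667 pos [0.5195 0.1464 0.1154] zax [ 7.e-04  1.e-04 -1.e+00] yaw of y -86.79 F [-2.9 -1.2  8.1] T [-0.21  0.71  0.01] open 0.0119 g 50.00343561172485
```

{"op": "arm_command", "data": {
  "deltas": [
    [[-0.1,0,-0.1,0,0,0],[0,0,-0.1,0,0,0],[0,0,0,0,0,0],[0,0,0,0,0,0]]
  ]
}}

```text
t: 12.4
tool_pos: [0.5194, 0.1464, 0.114]
orientation: [2.157, 2.281, 0.003]
force: [-1.4, -1.1, 8.7]
opening: 0.0118
gripper_force: 50.0
```

{"op": "arm_command", "data": {
  "deltas": [
    [[0,0,-0.1,0,0,0],[0,0,0,0,0,0],[0,0,0,0,0,0]]
  ]
}}

```text
t: 12.65
tool_pos: [0.5194, 0.1464, 0.1135]
orientation: [2.157, 2.281, 0.003]
force: [-3.2, -1.6, 11.7]
opening: 0.0119
gripper_force: 50.0
```

```bash
python3 st.py
```

```text
t 12.65 pos [0.5194 0.1464 0.1135] zax [ 2.7e-03  2.0e-04 -1.0e+00] yaw of y -86.8 F [-3.2 -1.6 11.7] T [-0.32  0.73 -0.04] open 0.0119 g 50.005366802215576
```

{"op": "arm_command", "data": {
  "deltas": [
    [[0,0,-0.1,0,0,0],[0,0,0,0,0,0],[0,0,0,0,0,0]]
  ]
}}

```text
t: 12.9
tool_pos: [0.5195, 0.1464, 0.1134]
orientation: [2.157, 2.281, 0.004]
force: [-6.6, -1.6, 19.3]
opening: 0.0118
gripper_force: 50.0
```

{"op": "arm_command", "data": {
  "deltas": [
    [[0,0,-0.1,0,0,0],[0,0,0,0,0,0],[0,0,0,0,0,0]]
  ]
}}

```text
t: 13.15
tool_pos: [0.5196, 0.1464, 0.1133]
orientation: [2.157, 2.281, 0.004]
force: [-8.8, -2.5, 26.6]
opening: 0.0115
gripper_force: 50.0
```

```bash
python3 st.py
python3 - <<'E'
from h import *
t=eyes.read_camera('scene');A=cv2.resize(t[150:250,180:310],(520,400),interpolation=2)
im=eyes.read_camera('wrist')[140:290,220:320]
cv2.imwrite('pics/v4.png',np.hstack([A,cv2.resize(im,(266,400),interpolation=2)]))
E
```

```text
t 13.15 pos [0.5196 0.1464 0.1133] zax [ 3.2e-03  2.0e-04 -1.0e+00] yaw of y -86.79 F [-8.8 -2.5 26.6] T [-0.62  2.21 -0.01] open 0.0115 g 50.03452241420746
```

View pics/v4.png

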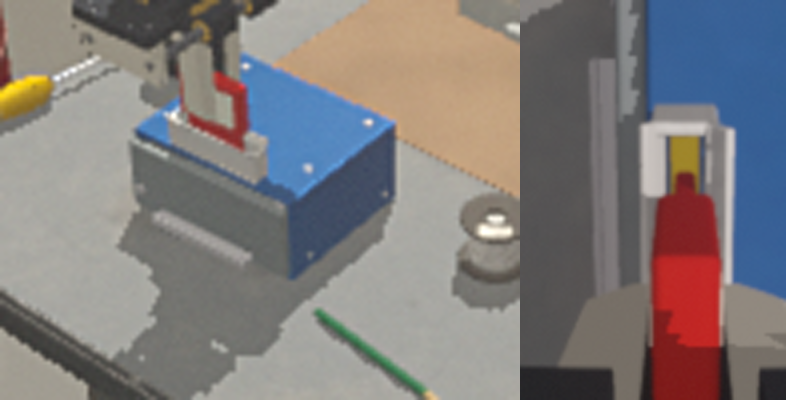

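{"op": "arm_command", "data": {
  "deltas": [
    [[0,0,0.05,0,0,0],[0,0,0,0,0,0],[0,0,0,0,0,0],[0,0,0,0,0,0],[0,0,0,0,0,0],[0,0,0,0,0,0]]
  ]
}}

```text
t: 13.75
tool_pos: [0.5196, 0.1464, 0.1134]
orientation: [2.157, 2.281, 0.004]
force: [-8.5, -1.9, 22.5]
opening: 0.0117
gripper_force: 50.0
```

```bash
python3 -c "
from h import *
print(ticket.close_job())"
```

```text
the job is handed in; nothing more can be done
None
```

The job is handed in at 13.8 s of the 58 s. The drawer is snapped shut. The label holder is in the channel, pressed to the strip's hard stop and still gripped (about 22 N down, 50 N squeeze). The arm touched nothing else on the bench. No verdict came back from the judge.

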